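# Open the moth-repellent canister and hang it on the belt hook

### The arm

A 6-joint arm with a two-finger parallel gripper is mounted at the origin on the work surface. World frame = base frame: x ahead of the robot, y to its left, z up, the work surface at z = 0. Lengths are in m, angles in rad, forces in N, time in s.
With the tool pointing down it reaches from about 0.225 to 0.875 m from the base axis. Payload 3.4 kg.
Tool frame: the origin (TCP) lies on the centre line of the jaws, within the pads' length; the fingertips stand 17 mm ahead of it and the grasp point (between the pads) lies 2 mm behind it (nose_length is the distance from the TCP to the fingertips, in m); z points along the fingers, y is the line along which they close (so a half turn about z gives the same grasp; the last joint's range is limited). The gripper opens to 85 mm and grips with 20 to 120 N. Pads are 22 mm wide; open, the fingers measure 114 mm over their backs; the gripper's body (76 mm by 85 mm) begins 54 mm behind the grasp point. The pads swing forward as they close: fully open they stand 13 mm farther back than shut.
Start: joints at [1.17, 0.276, 1.505, -0, 1.361, -0.121], TCP at [0.159, 0.553, 0.248] pointing down, gripper open.
Joint ranges: [-2.89, 2.89], [-0.75, 2.08], [0.22, 2.7], [-1.18, 4.32], [0.11, 2.71], [-2.7, 2.7]. Speed limits (rad/s): [2.57, 2.57, 3.14, 3.14, 3.14, 3.14].

### API

Orientations are given as a unit quaternion [w, x, y, z].
In Python, from rig import get_state, get_image, sign_off, find_in, place_of, nose_length gives the robot as it stands.
- The arm moves only by the tool apply_moves, never from a script. Its argument "deltas" is one flat list of numbers, 5 for each row, row after row: the finger opening in mm, from 0 to 85.4, then the shift along the tool's x, y, z in mm, then the turn about the tool's z in degrees. A call has 1 to 12 rows; each row is the pose to reach, as a shift and turn from the pose commanded when the call began, along the tool's axes at that moment; what a row does not reach only later rows make up. A row lasts 1/12 s, in which the tool goes at most 41.7 mm and 7.16 degrees, less where a joint would pass 70% of its speed; a pose out of reach is approached as far as the arm can. A call with a gripper value outside its range is refused whole. The fingers move at their own pace and stop on an object; "squeeze" is the grip in N (left out, the last holds). Time passes only in rows, so rows that repeat a pose let the fingers close. It gives the time, the measured TCP pose, the force, the opening and the grip force at its end, in the units of the state.
- get_state(): the state, without advancing time (a new reading comes with each control period).
- get_image(name): name is "scene" or "side" or "wrist"; returns a dict with "frame" (384x512x3 uint8, red, green, blue), "K" (3x3 intrinsics, pixels), "position" and "orientation" of the camera in the world. Camera axes: x right, y down, z forward; pixel columns grow to the right and rows downward; lengths in m; the calibration is good to about 2 mm. A picture is of the moment at which its call begins. There is no depth.
- sign_off(): hands the job in; it is judged then, once.
Trained networks look in a picture, given as the dict that the camera call returned (one of the last four; its "shot" number tells which), for a name from the list of things; names that differ only in an ending like _2 or _b are one class to them, and where a whole thing is asked for, a point or a joint stands for the part that bears it (a point fixed in the world has none). Each returns a list of dicts, best first, with "score" (0 to 1); they miss things now and then, are a little off and sometimes report something else, mostly with a low value. They report only what shows in the picture. A call takes as long as a camera call. They do not tell look-alikes from the thing itself.
- find_in(query, picture): "point" ([column, row] in pixels, amid what is visible of it).
- place_of(query, picture): "point" ([column, row] in pixels: a listed point, or the origin of a listed thing).
The state is a dict: "clock": time; "qpos": joint angles; "qd": joint speeds; "effort": joint torques, N m; "position": TCP position; "ee_rot": TCP orientation; "contact_force": force on the tool from outside, world axes, zero at the start; "moment": the same for the moment, N m; "width": finger opening in m; "gripper_force": force on a finger pad.
Only numpy, scipy, OpenCV 4.12 (cv2) and the standard library are available. Lean on these libraries where they do the work, as an engineer would, in place of code of your own. Each camera call takes 0.05 s, during which the arm holds its last target. There are 200 camera calls.

### The job

While the moth-repellent canister stands in its grey dock, unscrew its blue captive cap counter-clockwise (seen from above) all the way to its open stop. Then lift the canister out and hang it by its side handle on the chrome belt hook, let go, and leave it hanging at rest with the cap still fully open. Do not shift the glass tumbler, the green pot or the orange hanger.

Things in the scene. Friction and masses are not known exactly. Their poses are not given: they have to be found in the camera images.
- canister: Loose canister, 0.25 kg: weighted white foot 60 x 60 x 12 mm, aluminium body 48 mm across to z 104, neck 36 mm, blue cap z 112 to 138. Origin: centre of underside; z up; y towards the handle, a white loop of 8 mm bar in the y-z plane, like a mug's: its window, open along x, spans y 24 to 48, z 32 to 88 mm. Hung by it, it swings out and settles leaning about 40 degrees.
- cap (a joint): Angle of the blue cap on the canister (rad): 0 = screwed shut, grows counter-clockwise seen from above, open stop at 2.2. Needs about 0.1 N m, stays where it is left, cannot come off or rise. The yellow radial bar on its top points towards the handle when the cap is at the open stop.
- cap_top (a point): Centre of the top face of the blue cap: ribbed cylinder of 46 mm diameter, 26 mm high, below this point; z up along the canister's axis. It turns with the cap.
- handle_top (a point): Middle of the underside of the handle's top bar, in the canister's frame at (0, 36, 88) mm: the place that rests on the hook. Axes as the canister's.
- dock: Grey tray fixed to the shelf, 71 x 71 mm outside, walls 4 mm thick and 18 mm high, inner floor at 4 mm, on a 95 x 95 x 3 mm flange. It holds the canister's foot with 1.5 mm of play on each side and keeps it from turning. Origin: centre of the underside.
- hook: Chrome belt hook fixed to the shelf: foot 84 mm across, post 12 mm thick with a 14 mm ball on top, and at height 200 mm (centreline) a level prong of 8 mm bar that runs 90 mm from the post along the hook's own -x axis and ends in an upturned tip, its top at height 222 mm. Origin: centre of the foot's underside, z up.
- hook_seat (a point): Top of the hook's prong, 50 mm from the post, in the hook's frame at (-50, 0, 204) mm: a good place for the handle's top bar. Axes as the hook's.
- tumbler: Clear glass tumbler standing upside down, loose, 72 mm across at the shelf, 60 mm at the top, 98 mm high. Origin at the centre of its underside.
- pot: Green ceramic flower pot, empty, loose, rim of 98 mm diameter, 85 mm high. Origin at the centre of its underside.
- hanger: Orange plastic clothes hanger lying flat, loose, 350 mm long (its x) and about 170 mm wide (its y), 12 mm thick; its hook points to its -y. Origin on the shelf below its middle.
Not all that is in view belongs to the job. Several things look just like the dock: the one meant starts nearest to the robot's base.

How it is judged:
By the outcome, as a careful person would: the job done as asked, in the order asked, and still so for the second after the job is handed in, with the robot touching nothing.
It also fails if it takes over 67 s, if anything falls off the work surface, if the arm or the gripper's body presses on something with over 40 N, if the wrist force passes 120 N, or if a joint passes its speed limit or range.

## Working session

There is one attempt and no reset: what is moved stays moved. The work goes in short steps, Python scripts to look and compute and a tool call to move; the robot and the scene stay as the last step left them, time stands still between calls to the robot, and variables do not carry over. Pictures are saved under pics/ and viewed, at most 10 in all, crops included, and the job is handed in when it is done.

Besides the shell and the picture viewer there is one more tool, called as name(argument=value, ...), one argument or row to a line, values as JSON. apply_moves: Moves the arm, as the interface text tells. Its arguments: {"type":"object","properties":{"deltas":{"type":"array"},"squeeze":{"type":"number"}},"required":["deltas"]}

```bash
ls; mkdir -p pics
cat > h.py <<'E'
import numpy as np, cv2
from scipy.spatial.transform import Rotation as R
from rig import *
def rot(q): return R.from_quat([q[1],q[2],q[3],q[0]]).as_matrix()
def ray(p,uv):
    K=np.array(p["K"]);d=rot(p["orientation"])@np.linalg.solve(K,[uv[0],uv[1],1.]);return np.array(p["position"]),d/np.linalg.norm(d)
def atz(p,uv,z):
    o,d=ray(p,uv);return o+d*(z-o[2])/d[2]
def proj(p,X):
    c=np.array(p["K"])@(rot(p["orientation"]).T@(np.array(X)-p["position"]));return c[:2]/c[2]
def tri(L):
    A=np.zeros((3,3));b=np.zeros(3)
    for p,uv in L:
        o,d=ray(p,uv);M=np.eye(3)-np.outer(d,d);A+=M;b+=M@o
    return np.linalg.solve(A,b)
def save(p,n): cv2.imwrite(f"pics/{n}.png",p["frame"][:,:,::-1])
E
python3 - <<'E'
from h import *
np.set_printoptions(precision=3,suppress=True)
P={n:get_image(n) for n in("scene","side","wrist")}
cv2.imwrite("pics/a.png",np.hstack([cv2.resize(P[n]["frame"],(400,300),interpolation=cv2.INTER_AREA)[:,:,::-1] for n in("scene","side")]))
cv2.imwrite("pics/s.png",cv2.resize(P["scene"]["frame"],(800,600))[:,:,::-1])
for n in P:
  print(n,np.array(P[n]["position"]))
  for q in("canister","cap_top","handle_top","dock","hook","hook_seat","tumbler","pot","hanger"):
    print(q,[(np.round(r["point"]),round(r["score"],2)) for r in place_of(q,P[n])][:4])
E
```

```text
pics
scene [ 1.092 -0.182  1.272]
canister [(array([273., 223.]), 0.55), (array([332., 153.]), 0.55)]
cap_top [(array([274., 201.]), 0.68), (array([217., 220.]), 0.49)]
handle_top [(array([277., 202.]), 0.84), (array([217., 222.]), 0.5)]
dock [(array([348., 214.]), 0.9), (array([276., 218.]), 0.55)]
hook [(array([199., 274.]), 0.91)]
hook_seat [(array([186., 234.]), 0.9)]
tumbler [(array([216., 222.]), 0.97)]
pot [(array([246., 259.]), 0.84)]
hanger [(array([333., 153.]), 0.74)]
side [ 0.492 -0.66   0.748]
canister [(array([269., 224.]), 0.6)]
cap_top [(array([273., 187.]), 0.77)]
handle_top [(array([265., 193.]), 0.59), (array([283., 253.]), 0.54)]
dock [(array([298., 178.]), 0.87), (array([270., 222.]), 0.74)]
hook [(array([303., 319.]), 0.81)]
hook_seat [(array([286., 253.]), 0.77)]
tumbler [(array([240., 270.]), 0.71)]
pot []
hanger [(array([225., 163.]), 0.95)]
wrist [0.08  0.574 0.373]
canister []
cap_top []
handle_top []
dock []
hook []
hook_seat []
tumbler []
pot []
hanger []
```

View pics/s.png

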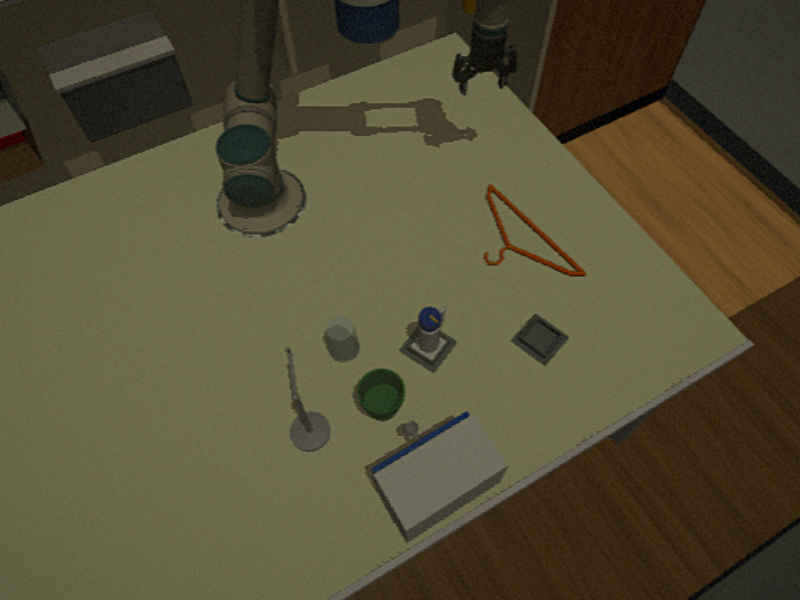

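View pics/a.png

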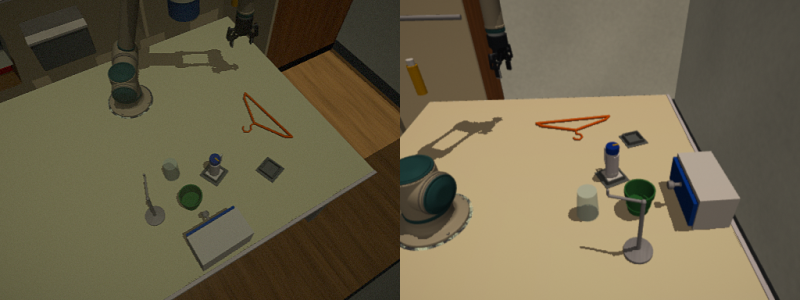

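The canister stands in the near dock at scene (273,220), with its blue cap at about (274,203). An empty look-alike dock is at (348,214). The hook's foot is at (199,274) and its tip near (185,224). The tumbler is at (218,222), the pot at (246,259) and the hanger at (340,150). A box with a tap-like part stands at (275,300). Next I'll triangulate and take a close crop.

Run:
```python
from h import *
np.set_printoptions(precision=3,suppress=True)
P={n:get_image(n) for n in("scene","side")}
s,d=P["scene"],P["side"]
def both(q,a,b): 
    X=tri([(s,a),(d,b)]);print(q,X,proj(s,X)-a,proj(d,X)-b)
both("cap",(274,201),(273,187));both("dock",(276,218),(270,222));both("dock2",(348,214),(298,178))
both("hook",(199,274),(303,319));both("seat",(186,234),(286,253));both("tumbler",(216,222),(240,270));both("hanger",(333,153),(225,163))
print("pot",atz(s,(246,259),0)); print("cap z.142",atz(s,(274,201),.142),atz(d,(273,187),.142))
a=cv2.resize(s["frame"][180:240,235:305],(560,480),interpolation=cv2.INTER_CUBIC)
b=cv2.resize(d["frame"][170:245,240:275+0],(224,480),interpolation=cv2.INTER_CUBIC)
cv2.imwrite("pics/c.png",np.clip(np.hstack([a,b])[:,:,::-1].astype(float)*1.5,0,255).astype(np.uint8))
print(get_state())
```

```text
cap [0.576 0.159 0.142] [0.002 0.643] [-0.617 -0.484]
dock [0.574 0.173 0.005] [ 0.001 -0.057] [0.055 0.043]
dock2 [ 0.686  0.406 -0.007] [-0.007  0.72 ] [-0.602 -0.464]
hook [ 0.621 -0.149  0.   ] [ 0.03  -0.158] [0.186 0.152]
seat [ 0.572 -0.137  0.204] [-0.13   1.196] [-1.427 -1.127]
tumbler [ 0.486 -0.017  0.019] [ 0.038 -0.929] [1.035 0.812]
hanger [ 0.439  0.514 -0.007] [0.032 0.422] [-0.361 -0.291]
pot [0.652 0.009 0.   ]
cap z.142 [0.574 0.161 0.142] [0.578 0.157 0.142]
{'clock': 1.6, 'qpos': array([ 1.17 ,  0.276,  1.505,  0.   ,  1.361, -0.121]), 'qd': array([-0.001, -0.001, -0.002,  0.001,  0.001, -0.   ]), 'effort': array([  0.001, -41.666, -24.609,  -0.   ,   0.   ,  -0.   ]), 'position': array([0.159, 0.553, 0.248]), 'ee_rot': array([-0.   ,  0.139,  0.99 ,  0.   ]), 'contact_force': array([-0.261, -0.125, -0.615]), 'moment': array([ 0.016, -0.   , -0.019]), 'gripper_force': 0.0, 'width': 0.08541549726425178}
```

View pics/c.png

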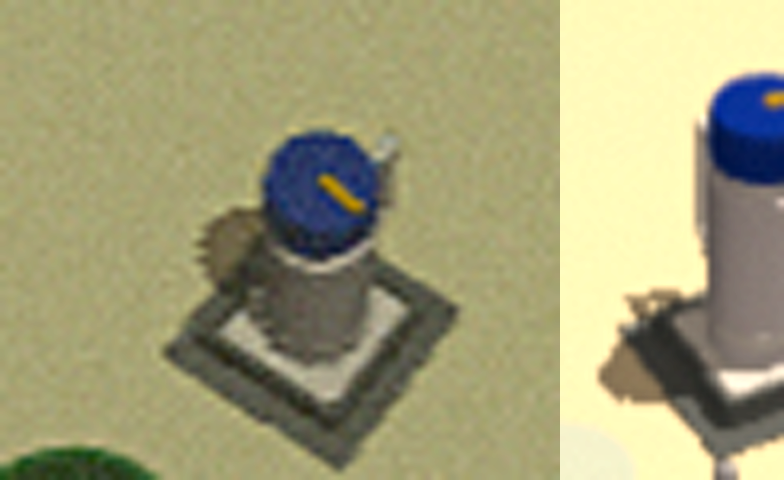

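The close crop shows the canister in the near dock with the bar pointing lower right, from (275.2,202.5) to (280,206). The handle is at upper right, with its tip near (283.5,198). This is the right dock, since the canister stands in it and it is the nearer one. I'll work out the yaws and the first move.

Run:
```python
from h import *
np.set_printoptions(precision=3,suppress=True)
s=get_image("scene");w=get_image("wrist")
a=atz(s,(275.2,202.5),.142);b=atz(s,(280,206),.142);print("bar",np.degrees(np.arctan2(*(b-a)[[1,0]])),a,b)
h=atz(s,(283.5,198.1),.1);print("handle tip",h,"yaw",np.degrees(np.arctan2(h[1]-.166,h[0]-.575)))
c=[atz(s,(235+u/8,180+v/8),.003) for u,v in((163,350),(345,468),(460,308))];print(c,np.mean([c[0],c[2]],0))
for i,j in((0,1),(1,2)): print(np.degrees(np.arctan2(*(c[j]-c[i])[[1,0]])),np.linalg.norm(c[j]-c[i]))
print(w["K"],rot(w["orientation"]),w["position"])
t=atz(s,(184,222.5),.22);print("hook tip",t)
```

```text
bar 20.00497849565143 [0.581 0.161 0.142] [0.6   0.168 0.142]
handle tip [0.562 0.207 0.1  ] yaw 108.25386229732746
[array([0.556, 0.1  , 0.003]), array([0.644, 0.14 , 0.003]), array([0.604, 0.223, 0.003])] [0.58  0.161 0.003]
24.670352965304037 0.09621210298754264
115.63754777263713 0.0923354437359462
[[278.461   0.    256.308]
 [  0.    278.461 187.155]
 [  0.      0.      1.   ]] [[ 0.276  0.912  0.303]
 [ 0.961 -0.262 -0.088]
 [-0.001  0.316 -0.949]] [0.08  0.575 0.374]
hook tip [ 0.541 -0.126  0.22 ]
```

apply_moves(
  deltas=[85, -42, -21, -1, 7, 85, -84, -42, -2, 14, 85, -126, -63, -3, 21, 85, -168, -84, -4, 28, 85, -210, -105, -5, 35, 85, -245, -125, -6, 42, 85, -280, -143, -7, 49, 85, -315, -161, -8, 56, 85, -350, -179, -9, 63, 85, -385, -197, -10, 70, 85, -420, -215, -11, 77, 85, -450, -230, -12, 84],
)

```text
clock: 2.7
position: [0.5249, 0.2094, 0.2604]
ee_rot: [-0.0, 0.768, 0.64, 0.0]
contact_force: [0.9, 0.4, 0.8]
width: 0.0851
gripper_force: 0.0
```

```bash
cat >> h.py <<'E'
def delta(X,yaw):
    "rows needed: shift (mm) in tool axes, turn (deg) to reach world X with tool x at world yaw"
    s=get_state();M=rot(s["ee_rot"]);y=np.degrees(np.arctan2(M[1,0],M[0,0]))
    t=-(yaw-y);t=(t+180)%360-180
    print("t",s["clock"],"pos",s["position"].round(4),"yaw",y.round(1),"q6",np.degrees(s["qpos"][5]).round(0),"-> shift",(M.T@(np.array(X)-s["position"])*1000).round(1),"turn",t.round(1))
E
python3 -c "
from h import *
delta((.579,.161,.26),20)"
```

```text
t 2.7 pos [0.5249 0.2094 0.2604] yaw 79.6 q6 25.0 -> shift [-37.8  61.9   0.4] turn 59.6
```

apply_moves(
  deltas=[85, -6, 10, 0, 7, 85, -12, 20, 0, 14, 85, -18, 30, 0, 21, 85, -24, 40, 0, 28, 85, -30, 50, 0, 35, 85, -36, 60, 0, 42, 85, -38, 62, 0, 49, 85, -38, 62, 0, 56, 85, -38, 62, 0, 60, 85, -38, 62, 0, 60, 85, -38, 62, 0, 60],
)

```text
clock: 3.62
position: [0.5782, 0.1628, 0.2601]
ee_rot: [-0.0, 0.985, 0.174, -0.0]
contact_force: [-0.3, -0.1, 0.8]
width: 0.0848
gripper_force: 0.0
```

Run:
```python
from h import *
np.set_printoptions(precision=4,suppress=True)
w=get_image("wrist");save(w,"w1")
for q in("cap_top","handle_top","canister","dock"):
  for r in place_of(q,w)[:3]:
    z={"cap_top":.142,"handle_top":.092,"canister":.004,"dock":0}[q]
    print(q,np.round(r["point"]),round(r["score"],2),atz(w,r["point"],z))
delta((.579,.161,.26),20)
```

```text
cap_top [258. 186.] 0.58 [0.5796 0.1618 0.142 ]
handle_top [223. 178.] 0.8 [0.5595 0.1947 0.092 ]
canister [257. 155.] 0.65 [0.5784 0.1615 0.004 ]
dock [111.   7.] 0.81 [0.6875 0.3878 0.    ]
t 3.8667 pos [0.5781 0.163  0.2602] yaw 20.0 q6 79.0 -> shift [0.2 2.2 0.2] turn 0.0
```

View pics/w1.png

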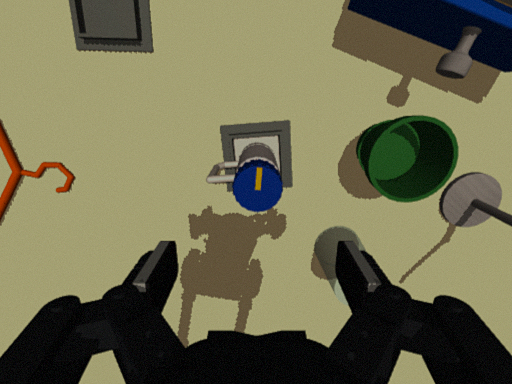

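The wrist view shows the cap centred at (258,187) with its bar pointing up. The handle is to the left at (223,175) and the dock under the canister is at (256,155). The hanger hook is at (70,180), the tumbler at (340,245) and the pot at (405,155), all clear. The measured canister position, (0.5795, 0.1617), agrees with the dock. Descending now.

apply_moves(
  deltas=[85, 1, 2, 20, 3, 85, 1, 2, 50, 3, 85, 1, 2, 80, 3, 85, 1, 2, 105, 3, 85, 1, 2, 120, 3, 85, 1, 2, 130, 3, 85, 1, 2, 130, 3, 40, 1, 2, 130, 3, 40, 1, 2, 130, 3, 40, 1, 2, 130, 3, 40, 1, 2, 130, 3, 40, 1, 2, 130, 3],
  squeeze=50,
)

```text
clock: 4.87
position: [0.5807, 0.1618, 0.1319]
ee_rot: [-0.0, 0.989, 0.148, 0.002]
contact_force: [-0.4, 1.8, 4.9]
width: 0.0447
gripper_force: 51.1
```

Run:
```python
from h import *
s=get_state();print(s["contact_force"],s["moment"],s["width"],s["gripper_force"],nose_length() if callable(nose_length) else nose_length)
delta((.5795,.1617,.13),17)
```

```text
[-0.41865149  1.75672787  4.92062985] [0.17397183 0.07216853 0.05991327] 0.04473598814912659 51.06505751609802 0.017
t 4.8667 pos [0.5807 0.1618 0.1319] yaw 17.0 q6 82.0 -> shift [-1.2 -0.2  1.9] turn -0.0
```

apply_moves(
  deltas=[40, 0, 0, 0, -6, 40, 0, 0, 0, -12, 40, 0, 0, 0, -18, 40, 0, 0, 0, -24, 40, 0, 0, 0, -30, 40, 0, 0, 0, -36, 40, 0, 0, 0, -42, 40, 0, 0, 0, -48, 40, 0, 0, 0, -54, 40, 0, 0, 0, -60, 40, 0, 0, 0, -66, 40, 0, 0, 0, -72],
)

```text
clock: 5.87
position: [0.5781, 0.1629, 0.1323]
ee_rot: [-0.002, 0.712, 0.702, 0.0]
contact_force: [-5.8, 4.1, 12.1]
width: 0.0448
gripper_force: 51.8
```

Run:
```python
from h import *
s=get_state();print(s["contact_force"],s["moment"],s["width"],s["gripper_force"])
delta((.5795,.1617,.13),117)
```

```text
[-5.84777618  4.14898815 12.1173062 ] [ 0.64924217  1.2477619  -0.05321963] 0.044811303956947685 51.83002710342407
t 5.8667 pos [0.5781 0.1629 0.1323] yaw 89.2 q6 10.0 -> shift [-1.2  1.4  2.2] turn -27.8
```

apply_moves(
  deltas=[40, 0, 0, -1, -5, 40, 0, 0, -2, -10, 40, 0, 0, -2, -15, 40, 0, 0, -2, -20, 40, 0, 0, -2, -23, 40, 0, 0, -2, -23],
)

```text
clock: 6.37
position: [0.5777, 0.1624, 0.1327]
ee_rot: [-0.002, 0.559, 0.829, -0.0]
contact_force: [-3.0, 3.6, 4.1]
width: 0.0447
gripper_force: 51.4
```

Run:
```python
from h import *
s=get_state();print(s["contact_force"],s["moment"],s["width"],s["gripper_force"])
delta((.5795,.1617,.13),117)
w=get_image("wrist");cv2.imwrite("pics/w2.png",cv2.resize(w["frame"][100:340,130:400],(675,600),interpolation=cv2.INTER_CUBIC)[:,:,::-1])
```

```text
[-2.98384491  3.62326953  4.06181898] [0.62495856 0.94132798 0.0629623 ] 0.044721328444798945 51.392866373062134
t 6.3667 pos [0.5777 0.1624 0.1327] yaw 112.0 q6 -13.0 -> shift [-1.3  1.4  2.6] turn -5.0
```

View pics/w2.png

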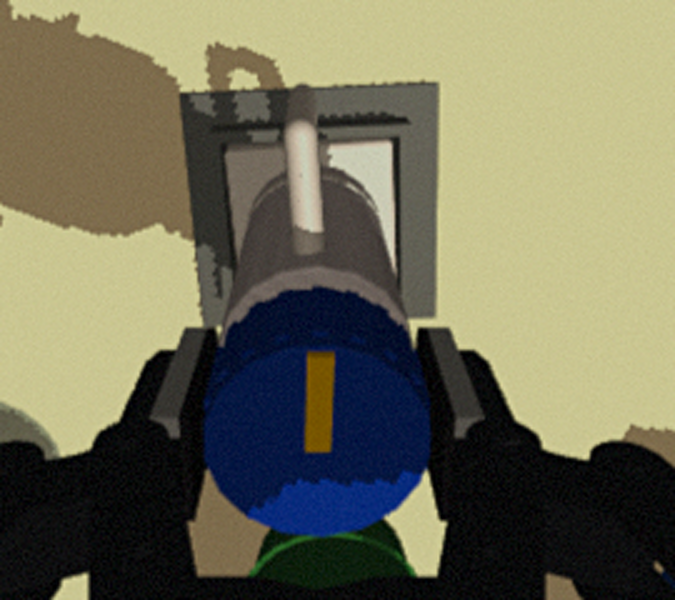

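The bar (318,352)–(318,452) followed the gripper and now nearly points at the handle (300,120). About 5° remains, so I'll ease on to the stop.

apply_moves(
  deltas=[40, 0, 0, 0, -2, 40, 0, 0, 0, -4, 40, 0, 0, 0, -5, 40, 0, 0, 0, -5],
)

```text
clock: 6.75
position: [0.5779, 0.1622, 0.1327]
ee_rot: [-0.002, 0.523, 0.852, -0.0]
contact_force: [-5.2, 3.0, 5.9]
width: 0.045
gripper_force: 51.5
```

Run:
```python
from h import *
s=get_state();print(s["contact_force"],s["moment"],s["width"],s["qpos"][5],s["effort"][5])
delta((.5795,.1617,.13),117)
```

```text
[-5.16682108  3.01208151  5.94433272] [ 0.59878655  1.15838569 -0.02317151] 0.04498075670985254 -0.3146932581055119 -0.12206765357404947
t 6.75 pos [0.5779 0.1622 0.1327] yaw 116.9 q6 -18.0 -> shift [-1.1  1.2  2.7] turn -0.1
```

apply_moves(
  deltas=[40, 0, 0, 0, -1, 40, 0, 0, 0, -2, 40, 0, 0, 0, -3, 40, 0, 0, 0, -3],
)

```text
clock: 7.08
position: [0.5774, 0.1624, 0.1327]
ee_rot: [-0.003, 0.502, 0.865, -0.0]
contact_force: [-6.1, 3.4, 6.5]
width: 0.0446
gripper_force: 51.6
```

Run:
```python
from h import *
s=get_state();print(s["contact_force"],s["moment"],s["width"],s["qpos"][5],s["effort"][5])
delta((.5795,.1617,.13),117)
```

```text
[-6.12970857  3.36145286  6.5336535 ] [ 0.71257356  1.32181769 -0.6681594 ] 0.04462490120692576 -0.36520408196812143 -0.7938732393085957
t 7.0833 pos [0.5774 0.1624 0.1327] yaw 119.8 q6 -21.0 -> shift [-1.7  1.5  2.7] turn 2.8
```

The torque jumped from about −0.1 to −0.8 N·m at yaw 119°, so the cap is at the open stop with the bar along the handle. Lifting.

apply_moves(
  deltas=[40, 0, 0, -4, 0, 40, 0, 0, -8, 0, 40, 0, 0, -14, 0, 40, 0, 0, -20, 0, 40, 0, 0, -30, 0, 40, 0, 0, -45, 0, 40, 0, 0, -65, 0, 40, 0, 0, -85, 0, 40, 0, 0, -105, 0, 40, 0, 0, -125, 0, 40, 0, 0, -140, 0, 40, 0, 0, -140, 0],
)

```text
clock: 8.08
position: [0.5832, 0.1608, 0.2783]
ee_rot: [0.006, 0.5, 0.866, 0.003]
contact_force: [1.5, 0.5, -2.1]
width: 0.0446
gripper_force: 53.5
```

Run:
```python
from h import *
s=get_state();print(s["contact_force"],s["moment"],s["width"])
delta((.4525,-.138,.272),74)
```

```text
[ 1.54353457  0.48889282 -2.06527222] [ 0.01667589 -0.11760029 -0.08197333] 0.044551219515767064
t 8.0833 pos [0.5832 0.1608 0.2783] yaw 120.0 q6 -21.0 -> shift [-193.5 -262.5    4.6] turn 46.0
```

apply_moves(
  deltas=[40, -8, -10, 0, 1, 40, -24, -32, 0, 4, 40, -44, -60, 0, 9, 40, -64, -87, 0, 14, 40, -84, -114, 0, 19, 40, -104, -141, 0, 24, 40, -124, -168, 0, 29, 40, -144, -195, 0, 34, 40, -164, -222, 0, 40, 40, -180, -244, 0, 44, 40, -190, -257, 0, 46, 40, -193, -262, 0, 46],
)

```text
clock: 9.08
position: [0.4471, -0.1397, 0.2714]
ee_rot: [0.0, 0.8, 0.6, -0.001]
contact_force: [1.2, 0.4, -2.9]
width: 0.0447
gripper_force: 53.2
```

apply_moves(
  deltas=[40, 0, 0, 0, 0, 40, 0, 0, 0, 0, 40, 0, 0, 0, 0],
)

```text
clock: 9.33
position: [0.4493, -0.1359, 0.2719]
ee_rot: [-0.0, 0.798, 0.602, 0.0]
contact_force: [0.1, 0.5, -2.3]
width: 0.0449
gripper_force: 53.2
```

Run:
```python
from h import *
np.set_printoptions(precision=4,suppress=True)
w=get_image("wrist");cv2.imwrite("pics/w3.png",w["frame"][:,:,::-1])
s=get_image("scene");d=get_image("side")
cv2.imwrite("pics/sd.png",np.hstack([cv2.resize(f,(400,400),interpolation=cv2.INTER_CUBIC) for f in(s["frame"][190:290,140:240],d["frame"][190:330,190:330])])[:,:,::-1])
for q in("hook","hook_seat","handle_top","cap_top"):
  L=[]
  for n,p in(("w",w),("s",s),("d",d)):
    r=place_of(q,p)
    if r: r=r[0];L.append((p,r["point"]));print(q,n,np.round(r["point"],1),round(r["score"],2), atz(p,r["point"],{"hook":0,"hook_seat":.204}.get(q,.23)))
  if len(L)>1: print("  tri",tri(L),[np.round(proj(p,tri(L))-u,1) for p,u in L])
delta((.4525,-.138,.272),74)
```

```text
hook w [380.7 132.8] 0.86 [ 0.6259 -0.1561  0.    ]
hook s [199.9 273.8] 0.95 [ 0.6218 -0.146   0.    ]
hook d [305.1 319. ] 0.76 [ 0.6248 -0.1484  0.    ]
  tri [ 0.6237 -0.1509  0.006 ] [array([-0.2, -2.7]), array([-1.3,  0.6]), array([-0.1, -0.6])]
hook_seat w [430.9 164.4] 0.84 [ 0.5782 -0.138   0.204 ]
hook_seat s [184.  235.3] 0.93 [ 0.5701 -0.1423  0.204 ]
hook_seat d [287. 249.] 0.85 [ 0.578  -0.1301  0.204 ]
  tri [ 0.5752 -0.1387  0.2112] [array([1.9, 4.7]), array([ 1.4, -0.2]), array([-0.8,  0.6])]
handle_top w [257.4 181. ] 0.61 [ 0.4579 -0.1082  0.23  ]
handle_top s [179.3 197.4] 0.89 [ 0.4633 -0.1048  0.23  ]
handle_top d [221.2 230.4] 0.81 [ 0.4516 -0.0976  0.23  ]
  tri [ 0.4577 -0.105   0.2326] [array([-1.8, -3.4]), array([-1. , -1.8]), array([3. , 1.5])]
cap_top w [255.  274.6] 0.59 [ 0.4373 -0.1746  0.23  ]
cap_top s [164.4 191.2] 0.55 [ 0.4212 -0.135   0.23  ]
cap_top d [215.5 225.6] 0.81 [ 0.44   -0.0829  0.23  ]
  tri [ 0.4479 -0.1383  0.2786] [array([-0.2, -4.4]), array([-1., -1.]), array([1.6, 0.4])]
t 10.0833 pos [ 0.4492 -0.1368  0.2721] yaw 74.0 q6 -9.0 -> shift [-0.3  3.5  0.1] turn -0.0
```

View pics/w3.png

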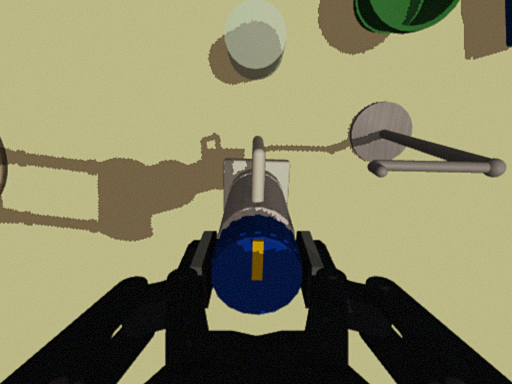

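View pics/sd.png

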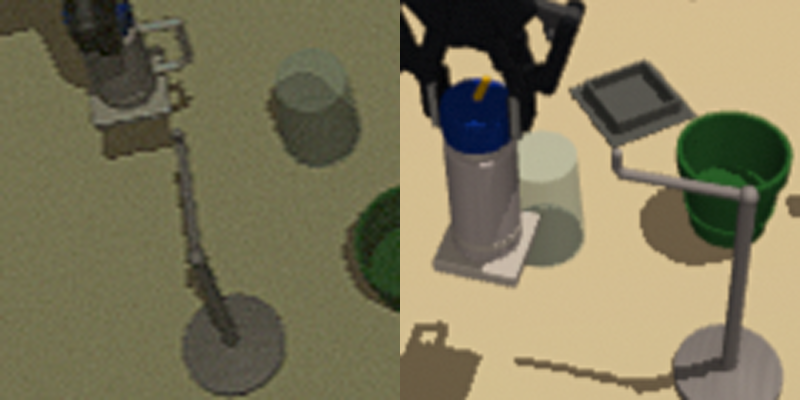

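The wrist view shows the prong horizontal along row 167, from the tip (375,168) to the post ball (497,168). The handle bar is at column 258, rows 138–205, and the yellow bar is in line with it. Prong and tool y are parallel. Next I'll compute the lateral offset.

Run:
```python
from h import *
np.set_printoptions(precision=1,suppress=True)
w=get_image("wrist");s=get_state();M=rot(s["ee_rot"])
def T(n,uv,z): print(n,M.T@(atz(w,uv,z)-s["position"])*1000)
T("prong mid",(440,167),.2);T("prong near post",(485,167.5),.2);T("prong near tip",(392,168),.2);T("tip",(375,167),.218);T("ball",(497,168),.205)
T("handle outer top",(258,138),.234);T("handle_top pt",(257.4,181),.23);T("cap centre",(256,268),.28)
g=cv2.cvtColor(w["frame"],cv2.COLOR_RGB2GRAY)
for c in(400,440,475): print(c,g[155:180,c])
```

```text
prong mid [ 30.4 134.2  72.1]
prong near post [ 30.1 167.1  72.1]
prong near tip [29.6 99.2 72.1]
tip [35.  78.8 54.1]
ball [ 31.  171.6  67.1]
handle outer top [56.6  0.9 38.1]
handle_top pt [28.9  0.6 42.1]
cap centre [-0.6 -0.2 -7.9]
400 [181 182 184 154  80  98 113 121 134 143 135 129 102  92 105 156 182 180
 177 182 181 178 178 179 178]
440 [ 26  50 126 191 157  86 100 109 122 133 136 137 126 106  85 122 183 184
 183 182 180 182 176 177 180]
475 [ 40  40  37  36  36  59  92 106 119 131 133 133 127 121 103  86 133 183
 182 180 180 180 179 179 184]
```

apply_moves(
  deltas=[40, -3, 0, -2, 0, 40, -3, 10, -2, 0, 40, -3, 25, -2, 0, 40, -3, 40, -2, 0, 40, -3, 55, -2, 0, 40, -3, 70, -2, 0, 40, -3, 85, -2, 0, 40, -3, 100, -2, 0, 40, -3, 112, -2, 0, 40, -3, 119, -2, 0, 40, -3, 121, -2, 0, 40, -3, 121, -2, 0],
)

```text
clock: 11.13
position: [0.5651, -0.1732, 0.2737]
ee_rot: [-0.0, 0.799, 0.602, -0.0]
contact_force: [-0.5, -0.1, -1.6]
width: 0.0445
gripper_force: 53.4
```

Run:
```python
from h import *
w=get_image("wrist");s=get_state();print(s["contact_force"],s["moment"])
d=get_image("side")
cv2.imwrite("pics/w4.png",np.hstack([cv2.resize(w["frame"][80:300,150:370],(400,400),interpolation=cv2.INTER_CUBIC),cv2.resize(d["frame"][200:300,240:340],(400,400),interpolation=cv2.INTER_CUBIC)])[:,:,::-1])
delta((.57,-.17,.245),74)
```

```text
[ 0.91700612  0.37095804 -2.16013711] [-0.020783    0.02143258 -0.0079962 ]
t 11.2333 pos [ 0.5642 -0.1728  0.274 ] yaw 74.0 q6 -8.0 -> shift [ 4.3  4.8 29. ] turn -0.0
```

View pics/w4.png

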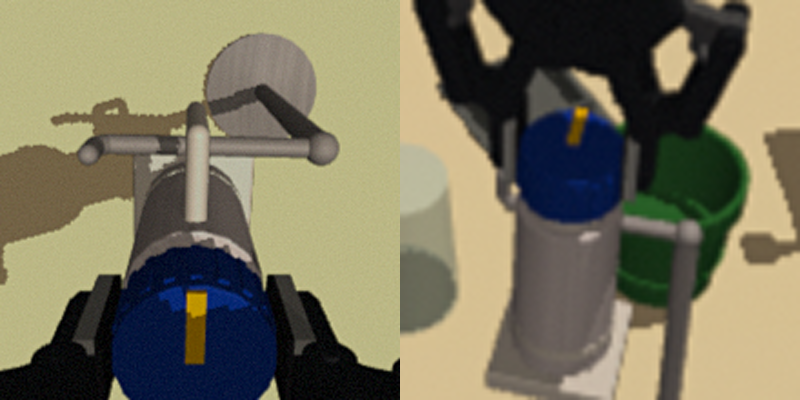

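The prong passes through the handle window under the white top bar (197,150), with the tip left at (90,150) and the ball right at (322,150). Lowering onto the prong.

apply_moves(
  deltas=[40, 0, 0, 4, 0, 40, 0, 0, 8, 0, 40, 0, 0, 12, 0, 40, 0, 0, 16, 0, 40, 0, 0, 20, 0, 40, 0, 0, 23, 0, 40, 0, 0, 25, 0, 40, 0, 0, 27, 0, 40, 0, 0, 28, 0, 40, 0, 0, 28, 0],
)

```text
clock: 12.07
position: [0.5646, -0.173, 0.2459]
ee_rot: [-0.0, 0.799, 0.602, -0.0]
contact_force: [-1.1, 1.0, -2.2]
width: 0.0447
gripper_force: 53.4
```

Run:
```python
from h import *
s=get_state();print(s["contact_force"],s["moment"]);delta((.5642,-.1728,.245),74)
```

```text
[-1.07518969  0.98418782 -2.23319526] [0.01693305 0.03060418 0.02970941]
t 12.0667 pos [ 0.5646 -0.173   0.2459] yaw 74.0 q6 -8.0 -> shift [ 0.1 -0.5  0.9] turn -0.0
```

apply_moves(
  deltas=[40, 0, 0, 1, 0, 40, 0, 0, 2, 0, 40, 0, 0, 2, 0],
  squeeze=25,
)

```text
clock: 12.32
position: [0.5646, -0.173, 0.244]
ee_rot: [-0.0, 0.799, 0.602, 0.0]
contact_force: [0.7, 0.1, -2.9]
width: 0.0445
gripper_force: 53.4
```

Run:
```python
from h import *
s=get_state();print(s["contact_force"],s["moment"]);delta((.5642,-.1728,.245),74)
```

```text
[ 0.71604179  0.05744907 -2.87827575] [-0.00848683  0.02801645 -0.02804005]
t 12.3167 pos [ 0.5646 -0.173   0.244 ] yaw 74.0 q6 -8.0 -> shift [ 0.1 -0.5 -1. ] turn -0.0
```

Not in contact yet, so I'll go lower.

apply_moves(
  deltas=[40, 0, 0, 1, 0, 40, 0, 0, 2, 0, 40, 0, 0, 3, 0, 40, 0, 0, 3, 0],
)

```text
clock: 12.65
position: [0.5647, -0.1736, 0.2425]
ee_rot: [0.001, 0.799, 0.602, 0.0]
contact_force: [-1.4, -1.3, 4.9]
width: 0.0448
gripper_force: 54.1
```

Run:
```python
from h import *
s=get_state();print(s["contact_force"],s["moment"],s["gripper_force"]);delta((.5642,-.1728,.245),74)
```

```text
[-1.35936158 -1.28214613  4.94720465] [0.04994983 0.34221741 0.14418594] 54.051169753074646
t 12.65 pos [ 0.5647 -0.1736  0.2425] yaw 74.0 q6 -8.0 -> shift [ 0.6 -0.7 -2.5] turn -0.0
```

Contact: the hook carries the load at TCP z 0.2425. Now I'll follow the swing arc about the prong so the canister settles gently.

apply_moves(
  deltas=[44, -2, 0, 1, 0, 44, -4, 0, 3, 0, 44, -6, 0, 5, 0, 44, -8, 0, 8, 0, 44, -10, 0, 11, 0, 44, -11, 0, 13, 0, 44, -11, 0, 13, 0],
  squeeze=20,
)

```text
clock: 13.23
position: [0.5627, -0.1835, 0.23]
ee_rot: [0.001, 0.799, 0.601, 0.002]
contact_force: [-0.4, 1.7, 7.6]
width: 0.0445
gripper_force: 55.4
```

Run:
```python
from h import *
s=get_state();print(s["contact_force"],s["moment"],s["gripper_force"],s["width"]);delta((.5642,-.1728,.245),74)
d=get_image("side");w=get_image("wrist")
cv2.imwrite("pics/w5.png",np.hstack([cv2.resize(w["frame"][80:300,150:370],(400,400),interpolation=cv2.INTER_CUBIC),cv2.resize(d["frame"][200:300,240:340],(400,400),interpolation=cv2.INTER_CUBIC)])[:,:,::-1])
```

```text
[-0.36736038  1.66295031  7.55790771] [0.52294152 0.10505598 0.02417296] 55.36867082118988 0.04445679298972283
t 13.2333 pos [ 0.5627 -0.1835  0.23  ] yaw 73.9 q6 -9.0 -> shift [ 10.7  -1.4 -14.9] turn -0.1
```

View pics/w5.png

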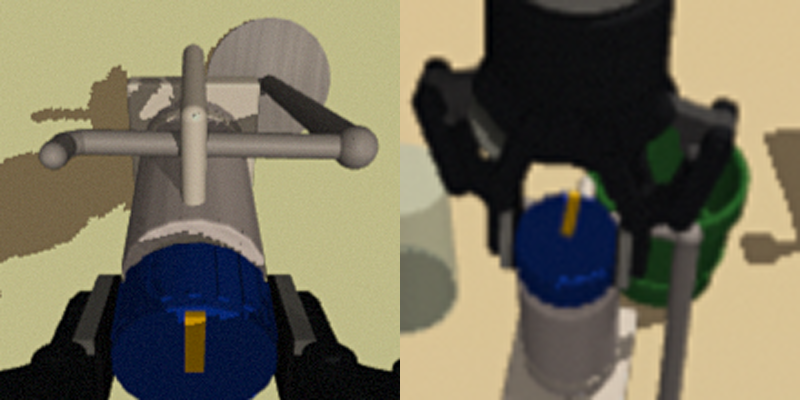

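The canister is tilting about the prong as planned: the foot has swung out at top and the bar is still in line with the handle. Continuing.

apply_moves(
  deltas=[44, -1, 0, 3, 0, 44, -2, 0, 5, 0, 44, -3, 0, 8, 0, 44, -4, 0, 11, 0, 44, -5, 0, 13, 0, 44, -5, 0, 14, 0, 44, -5, 0, 14, 0, 44, -5, 0, 14, 0],
)

```text
clock: 14.0
position: [0.5614, -0.189, 0.2167]
ee_rot: [0.002, 0.799, 0.602, 0.001]
contact_force: [-1.2, -2.0, 9.0]
width: 0.0448
gripper_force: 57.1
```

Run:
```python
from h import *
s=get_state();print(s["contact_force"],s["moment"],s["gripper_force"],s["width"]);delta((.5642,-.1728,.245),74)
```

```text
[-1.21865733 -1.95165114  8.97073287] [0.31318183 0.10165605 0.00640506] 57.12773144245148 0.044821837556746194
t 14.0 pos [ 0.5614 -0.189   0.2167] yaw 74.0 q6 -9.0 -> shift [ 16.3  -1.7 -28.3] turn -0.0
```

apply_moves(
  deltas=[44, 0, 0, -1, 0, 47, 0, 0, -1, 0, 55, 0, 0, -1, 0, 65, 0, 0, -1, 0, 80, 0, 0, -1, 0, 85, 0, 0, -1, 0, 85, 0, 0, -1, 0, 85, 0, 0, -1, 0, 85, 0, 0, -1, 0, 85, 0, 0, -1, 0],
)

```text
clock: 14.83
position: [0.5603, -0.1884, 0.215]
ee_rot: [-0.0, 0.799, 0.602, 0.0]
contact_force: [1.2, -0.0, 0.5]
width: 0.0849
gripper_force: 0.0
```

apply_moves(
  deltas=[85, 0, 0, -5, 0, 85, -2, 0, -15, 0, 85, -4, 0, -30, 0, 85, -6, 0, -50, 0, 85, -10, 0, -75, 0, 85, -15, 0, -100, 0, 85, -25, 0, -120, 0, 85, -40, 0, -140, 0, 85, -60, 0, -150, 0, 85, -60, 0, -150, 0, 85, -60, 0, -150, 0, 85, -60, 0, -150, 0],
)

```text
clock: 15.83
position: [0.5435, -0.2457, 0.3651]
ee_rot: [-0.0, 0.799, 0.601, 0.0]
contact_force: [-0.4, 0.0, -0.6]
width: 0.0857
gripper_force: 0.0
```

apply_moves(
  deltas=[85, 0, 0, 0, 0, 85, 0, 0, 0, 0, 85, 0, 0, 0, 0, 85, 0, 0, 0, 0, 85, 0, 0, 0, 0, 85, 0, 0, 0, 0, 85, 0, 0, 0, 0, 85, 0, 0, 0, 0, 85, 0, 0, 0, 0, 85, 0, 0, 0, 0, 85, 0, 0, 0, 0, 85, 0, 0, 0, 0],
)

```text
clock: 16.83
position: [0.5437, -0.2461, 0.3651]
ee_rot: [-0.0, 0.799, 0.602, 0.0]
contact_force: [-0.6, 0.2, 0.6]
width: 0.085
gripper_force: 0.0
```

Run:
```python
from h import *
s=get_state();print(s["clock"],s["contact_force"],s["width"],s["position"])
d=get_image("side");w=get_image("wrist")
a=d["frame"].astype(float)
cv2.imwrite("pics/w6.png",np.hstack([cv2.resize(w["frame"],(466,400)),cv2.resize(d["frame"][200:320,235:335],(333,400),interpolation=cv2.INTER_CUBIC)])[:,:,::-1])
for n in range(8): e=get_image("side")
print(np.abs(e["frame"][200:320,235:335].astype(float)-a[200:320,235:335]).mean(),np.abs(e["frame"][0:100,0:100].astype(float)-a[0:100,0:100]).mean())
```

```text
16.8333 [-0.62077606  0.2459835   0.6152151 ] 0.08500417150032881 [ 0.54368816 -0.24610765  0.36513737]
0.7953333333333333 0.8296
```

View pics/w6.png

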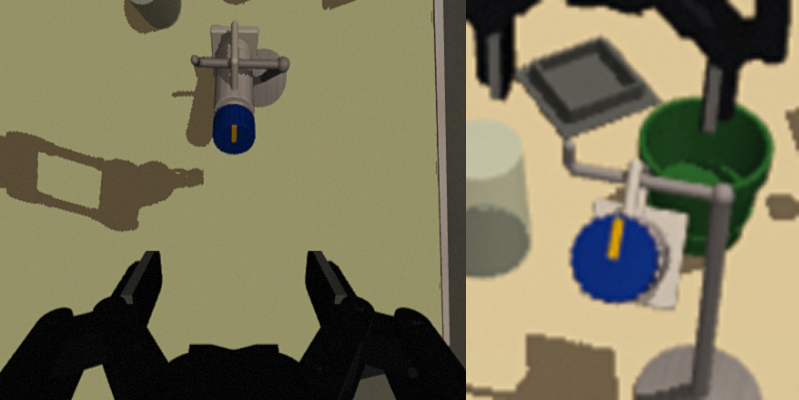

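The canister hangs from the prong at rest: the image difference over 0.4 s is only noise. The yellow bar at (234,133) points straight along the handle at (235,55), so the cap is open. The gripper is clear.

```bash
python3 -c "
from rig import *
print(sign_off())"
```

```text
the job is handed in; nothing more can be done
None
```

The canister hangs at rest by its handle on the chrome hook with the cap at its open stop and the gripper clear; I saw no sign of contact with the tumbler, pot or hanger, and the job is handed in at about 17 s on the robot clock.

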